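# Shut the gas valve under the sliding cover at a sauce stall

## Task

The sauce stall is closing and the gas to its warmer must be shut off. On the grey valve box, push the steel cover by its rib all the way aside onto the closed half of the box (to the robot's left), sliding it in its tray without lifting it, then push the valve handle that has the round disc on its end a quarter turn clockwise until it stops. Leave the plain straight handle, the jars and the cup as they are.

Things in the scene. Friction and masses are not known exactly. Their poses are not given: they have to be found in the camera images.
- valve_box: Grey steel box fixed to the counter; place and yaw vary (yaw within 0.25 rad). Origin on the counter; in its frame it spans x -144..144, y -175..183 mm; rim at z = 70 mm, with a lip 8 mm wide all round up to z = 78 mm. Inside the lips a shallow tray (x -136..136, y -167..175) guides the cover along y. Two pipes leave its +y end and bend down to the counter at y = 205 mm, below z = 45 mm.
- cavity (a point): Centre of the mouth of the open cavity in the box's -y half (z = 70 mm, box frame x 0, y -80 mm): 250 mm (x) by 150 mm (y), floor at z = 6 mm. In it two pipes run along y at box x = -62 and +38 mm (pipes and brass valve bodies below z = 37 mm), each with a handle on a vertical pivot at box y = -118 mm; which handle is on which pipe varies.
- deck (a point): Centre of the closed deck, the box's +y half (robot's left), at z = 70 mm, box frame x 0, y 85 mm. The cover is to be slid onto it.
- cover: Loose steel plate 268 (x) by 168 (y) by 6 mm, about 0.7 kg, in the tray (2 mm play each side in x). Origin: centre of its underside, z = 70 mm; axes as the box. On top along x a rib 120 mm long, 14 mm thick (y), 18 mm high (z = 76..94 mm), over the origin. Starts over the cavity, centre at box y -83..-73 mm; slides with 2 to 6 N towards +y to the end lip (centre at y = +91 mm).
- disc_handle (a joint): Angle of the steel handle with a round disc on its end, the one to shut (rad): 0 = open, pointing to the box's +y along the pipe; grows clockwise seen from above; 1.571 = shut, at its stop, pointing to the box's +x, across the pipe. Starts between 0 and 0.3. Stays where it is left; 2 to 3 N at the disc moves it.
- disc_pivot (a point): Point on the pivot axis of the disc handle, at mid-thickness of the lever (z = 56 mm). Hub 24 mm in diameter, z = 50..62 mm, with a small nut on top to z = 66 mm.
- disc_end (a point): Centre of the disc on the end of that handle, 60 mm from the pivot. The disc is 32 mm in diameter and 12 mm thick (z = 50..62 mm); the lever bar between is 14 mm wide and as thick.
- bar_handle (a joint): Angle of the other handle, to be left alone (rad): a plain straight steel bar without a disc; same meaning, starts between 0 and 0.2.
- bar_pivot (a point): Point on the pivot axis of the plain handle, z = 56 mm; hub as the other's. It is 100 mm from the disc handle's pivot along the box's x, on either side.
- bar_end (a point): Point on the plain bar 67 mm from its pivot (the bar ends 7 mm farther), z = 56 mm; bar 14 mm wide, 12 mm thick (z = 50..62 mm).
- jar_a: Loose sauce jar with white lid, 66 mm in diameter, 85 mm tall; origin at the centre of its underside. Bystander beside the box.
- jar_b: Loose sauce jar with white lid, 60 mm in diameter, 75 mm tall; origin at the centre of its underside. Bystander beside the box.
- cup: Loose wooden cup, 60 mm in diameter, 80 mm tall; origin at the centre of its underside. Bystander beside the box.

How it is judged:
On the way, in this order (a step that is already met when the one before it is completed fails the run):
1. the cover is slid aside onto the closed half, laying the cavity open (y of cover in the frame of valve_box above 0.07 m), for 0.2 s.
2. the handle with the disc is pushed shut (value of joint disc_handle above 1.45 rad), for 0.2 s.
At the end, for the whole second after the job is handed in: Disc handle within 0.12 rad of its shut stop; cover flat and at rest in the tray, its centre over 70 mm to the +y side of the box origin (within 21 mm of the end lip); plain handle end within 15 mm of its start; jars and cup within 20 mm of theirs (value of joint disc_handle above 1.45 rad and y of cover in the frame of valve_box above 0.07 m and z of cover in the frame of valve_box between 0.065 and 0.075 m and angle between cover's own z axis and vertical below 0.03 rad and linear speed of cover below 0.01 m/s and distance of bar_end from where it was at the start of the episode below 0.015 m and distance of each of jar_a, jar_b, cup from where it was at the start of the episode below 0.02 m); the robot touches nothing.
It fails at once if the cover is lifted or tipped out of its tray (15 mm up or 0.15 rad) (z of cover in the frame of valve_box above 0.085 m or angle between cover's own z axis and vertical above 0.15 rad).
It fails at once if the plain handle's end is moved by 15 mm (distance of bar_end from where it was at the start of the episode above 0.015 m).
It fails at once if a jar or the cup is moved by 20 mm (distance of any of jar_a, jar_b, cup from where it was at the start of the episode above 0.02 m).
It also fails if it takes over 51 s, if anything falls off the work surface, if the arm or the gripper's body presses on something with over 40 N, if the wrist force passes 120 N, or if a joint passes its speed limit or range.

## Robot

A 6-joint arm with a two-finger parallel gripper is mounted at the origin on the work surface. World frame = base frame: x ahead of the robot, y to its left, z up, the work surface at z = 0. Lengths are in m, angles in rad, forces in N, time in s.
With the tool pointing down it reaches from about 0.325 to 0.9 m from the base axis. Payload 3.5 kg.
Tool frame: the origin (TCP) lies on the centre line of the jaws, within the pads' length; the fingertips stand 19 mm ahead of it and the grasp point (between the pads) is the TCP; z points along the fingers, y is the direction in which the jaws open and shut (so a half turn about z gives the same grasp; the last joint's range is limited). The gripper opens to 85 mm and grips with 20 to 120 N. Pads are 22 mm wide; open, the fingers measure 114 mm over their backs; the gripper's body (76 mm by 85 mm) begins 54 mm behind the grasp point. The pads swing forward as they close: fully open they stand 13 mm farther back than shut.
Start: joints at [1.126, 0.276, -0.026, 1.268, 0, 1.467], TCP at [0.209, 0.589, 0.226] pointing down, gripper open.
Joint ranges: [-3.12, 3.12], [-0.85, 1.88], [-1.08, 1.24], [-1.95, 2.15], [-1.57, 1.53], [-3.14, 3.14]. Speed limits (rad/s): [2.57, 2.57, 3.14, 3.14, 3.14, 3.14].

## Interface

Orientations are given as a unit quaternion [w, x, y, z].
In Python, from cell import ctrl gives the robot as it stands.
- The arm moves only by the tool step_arm, never from a script. Its argument "motion" is a list that holds one entry, the list of rows, each a list of 5 numbers: the shift along the tool's x, y, z in cm, then the turn about the tool's z in rad, then the closure, from -1 (fully open) to 1 (shut). In form: [[[x, y, z, yaw, grip], ...]]. A call has 1 to 12 rows; each row is the pose to reach, as a shift and turn from the pose commanded when the call began, along the tool's axes at that moment; what a row does not reach only later rows make up. A row lasts 1/10 s, in which the tool goes at most 50 mm and 8.59 degrees, less where a joint would pass 70% of its speed; a pose out of reach is approached as far as the arm can. A call with a gripper value outside its range is refused whole. The fingers move at their own pace and stop on an object; "newtons" is the grip in N (left out, the last holds). Time passes only in rows, so rows that repeat a pose let the fingers close. It gives the time, the measured TCP pose, the force and the opening at its end, in the units of the state.
- ctrl.get_obs(): the state, without advancing time (a new reading comes with each control period).
- ctrl.read_camera(name): name is "scene" or "top"; returns a dict with "pixels" (480x640x3 uint8, red, green, blue), "vertical_fov" (degrees; the focal length in pixels is half the picture's height over the tangent of half this angle, whatever the lens; pixels are square), "cx", "cy" (the principal point, pixels), "dist_coeffs" ([k1, k2, p1, p2, k3] as OpenCV has them; the pictures are not rectified), "T" (4x4, takes a point from camera to world coordinates). Camera axes: x right, y up, looking along -z (the intrinsics and any distortion apply to the point x, -y, -z); pixel columns grow to the right and rows downward; lengths in m; the calibration is good to about 2 mm. A picture is of the moment at which its call begins. There is no depth.
- ctrl.close_job(): hands the job in, once; it reports no verdict.
The state is a dict: "clock": time; "q": joint angles; "joint_velocities": joint speeds; "joint_torque": joint torques, N m; "eef_pos": TCP position; "tool_rot": TCP orientation; "force": force on the tool from outside, world axes, zero at the start; "moment": the same for the moment, N m; "width": opening from 0.0 (shut) to 1.0 (fully open).
Only numpy, scipy, OpenCV 4.12 (cv2) and the standard library are available. Lean on these libraries where they do the work, as an engineer would, in place of code of your own. Each camera call takes 0.05 s, during which the arm holds its last target. There are 200 camera calls.

## Working session

There is one attempt and no reset: what is moved stays moved. The work goes in short steps, Python scripts to look and compute and a tool call to move; the robot and the scene stay as the last step left them, time stands still between calls to the robot, and variables do not carry over. Pictures are saved under pics/ and viewed, on a budget of 10 in all, crops included, one or two more only if the job needs it, and the job is handed in when it is done.

Besides the shell and the picture viewer there is one more tool, called after ">>>" in YAML: its name, and indented under it one key for each argument. step_arm: Moves the arm, as the interface text tells. Its arguments: {"type":"object","properties":{"motion":{"type":"array"},"newtons":{"type":"number"}},"required":["motion"]}

```bash
mkdir -p pics; ls; python3 - <<'E'
from cell import ctrl
import cv2,numpy as np
for n in("top","scene"):
    c=ctrl.read_camera(n); cv2.imwrite(f"pics/{n}0.png",c["pixels"][:,:,::-1])
    print(n,c["vertical_fov"],c["cx"],c["cy"],c["dist_coeffs"],np.round(c["T"],4).tolist())
print(ctrl.get_obs())
E
```

```text
pics
top 51.0978121944203 322.90874632196 237.8042390896042 [0.0104762 0.        0.        0.        0.       ] [[0.0185, 0.9975, -0.0678, 0.4965], [-0.9996, 0.0199, 0.0199, 0.072], [0.0212, 0.0674, 0.9975, 0.9023], [0.0, 0.0, 0.0, 1.0]]
scene 53.9726812504561 321.5040553456035 244.0540826993431 [0.01063397 0.         0.         0.         0.        ] [[-0.3035, -0.6225, 0.7214, 1.2208], [0.9528, -0.2054, 0.2237, 0.2472], [0.0089, 0.7552, 0.6554, 0.6789], [0.0, 0.0, 0.0, 1.0]]
{'clock': 0.1, 'q': array([ 1.12558586e+00,  2.77083836e-01, -2.77279466e-02,  1.26797744e+00,
        1.16409695e-05,  1.46738737e+00]), 'joint_velocities': array([ 3.95618661e-04, -1.32421700e-03,  3.11409770e-03, -5.84188785e-04,
        2.27923003e-04, -2.72470792e-05]), 'joint_torque': array([ 4.36468536e-04, -4.46708608e+01,  2.96129394e+01,  8.44466093e-03,
       -1.09600164e-04, -4.56921114e-06]), 'eef_pos': array([0.20920008, 0.5882085 , 0.22526224]), 'tool_rot': array([-2.75523724e-04,  1.70069971e-01,  9.85431485e-01, -9.57618371e-04]), 'force': array([-0.38522089, -0.08544493, -0.04802185]), 'moment': array([ 0.03908776,  0.00039167, -0.00643869]), 'width': 0.9983572191259928}
```

View pics/top0.png

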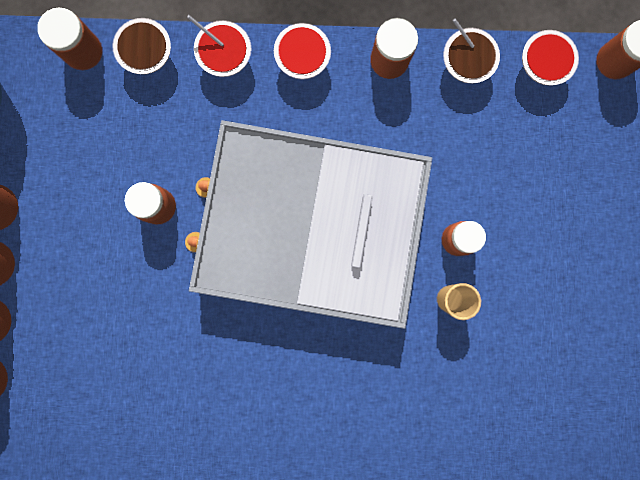

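View pics/scene0.png

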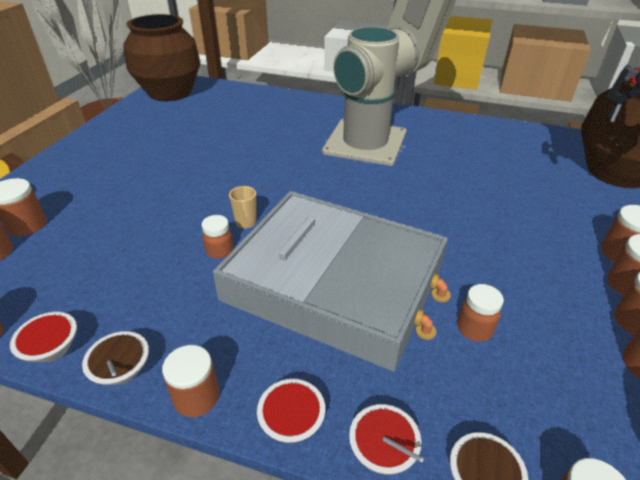

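The top view shows the box lip corners at about (222,122), (431,158), (404,327) and (190,291). The rib runs from about (367,196) to (356,270). A jar and the cup sit on the right at (465,238) and (460,302), and another jar is on the left at (145,201). The scene view agrees with this.

```bash
cat > h.py <<'E'
from cell import ctrl
import cv2,numpy as np
from scipy.spatial.transform import Rotation as R
def K(c):
    f=240/np.tan(np.radians(c["vertical_fov"]/2)); return np.array([[f,0,c["cx"]],[0,f,c["cy"]],[0,0,1.]])
def cast(c,px,z):
    u=cv2.undistortPoints(np.array(px,float).reshape(-1,1,2),K(c),np.array(c["dist_coeffs"])).reshape(-1,2)
    T=np.array(c["T"]); d=np.c_[u[:,0],-u[:,1],-np.ones(len(u))]@T[:3,:3].T; o=T[:3,3]
    return o+d*((z-o[2])/d[:,2])[:,None]
def tool(o=None):
    o=o or ctrl.get_obs(); q=o["tool_rot"]; return o["eef_pos"],R.from_quat([q[1],q[2],q[3],q[0]]).as_matrix()
E
python3 - <<'E'
from h import *
c=ctrl.read_camera("top"); s=ctrl.read_camera("scene")
im=c["pixels"]; hsv=cv2.cvtColor(im,cv2.COLOR_RGB2HSV)
def quad(m):
    cs,_=cv2.findContours(m.astype(np.uint8),cv2.RETR_EXTERNAL,2); k=max(cs,key=cv2.contourArea)
    h=cv2.convexHull(k)
    for e in range(2,30):
        a=cv2.approxPolyDP(h,e,True)
        if len(a)==4: return a.reshape(-1,2),cv2.contourArea(k)
    return a.reshape(-1,2),cv2.contourArea(k)
grey=(hsv[...,1]<40)&(hsv[...,2]>70); grey[:100]=0
q,a=quad(grey);print("box px",q.tolist(),a)
w=cast(c,q,.078);print(np.round(w,4).tolist())
for i in range(4):print(np.round(np.linalg.norm(w[i]-w[i-1]),4))
print("ctr",w.mean(0))
cov=grey&(hsv[...,2]>195); cov[:, :290]=0; cov[:,440:]=0
q2,a=quad(cov);print("cover px",q2.tolist(),a); w2=cast(c,q2,.076);print(np.round(w2,4).tolist(),w2.mean(0))
# scene cross-check of corners (222,122)->..., hand read
print("scene", np.round(cast(s,[(293,194),(446,239),(218,270),(398,352)],.078),4).tolist())
print("rib top", np.round(cast(c,[(364,196),(372,196),(352,266),(360,268)],.094),4).tolist())
print("objs",np.round(cast(c,[(467,237),(462,301),(144,201)],.08),3).tolist())
x0,y0=280,100; cv2.imwrite("pics/crop.png",cv2.resize(im[180:290,330:390,::-1],None,fx=5,fy=5,interpolation=cv2.INTER_NEAREST))
p,Rm=tool();print(p,Rm)
E
```

```text
box px [[221, 121], [431, 157], [404, 327], [189, 290]] 37265.0
[[0.7438, 0.2286, 0.078], [0.6913, -0.1225, 0.078], [0.4093, -0.0794, 0.078], [0.4632, 0.2714, 0.078]]
0.2838
0.3551
0.2853
0.3549
ctr [0.57690344 0.07451991 0.078     ]
cover px [[325, 145], [423, 163], [403, 326], [297, 303]] 16106.0
[[0.708, 0.0549, 0.076], [0.6813, -0.1096, 0.076], [0.4107, -0.0781, 0.076], [0.445, 0.0958, 0.076]] [ 0.56127053 -0.00926409  0.076     ]
scene [[0.418, -0.0692, 0.078], [0.4678, 0.271, 0.078], [0.6873, -0.1153, 0.078], [0.7642, 0.231, 0.078]]
rib top [[0.6208, -0.0097, 0.094], [0.6211, -0.0227, 0.094], [0.5068, 0.0082, 0.094], [0.5039, -0.0048, 0.094]]
objs [[0.558, -0.182, 0.08], [0.453, -0.174, 0.08], [0.607, 0.349, 0.08]]
[0.20925347 0.58839222 0.22556965] [[-9.42162213e-01  3.35156648e-01 -6.20947217e-04]
 [ 3.35157189e-01  9.42161332e-01 -1.29765037e-03]
 [ 1.50116309e-04 -1.43071207e-03 -9.99998965e-01]]
```

View pics/crop.png

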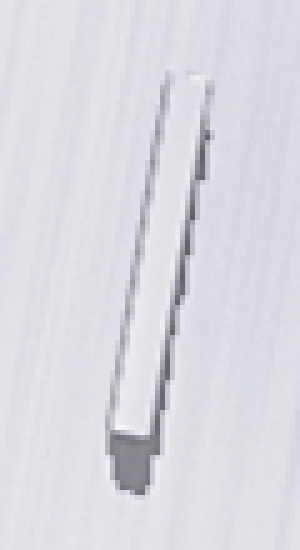

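Box origin is about (0.576, 0.071) with yaw about -0.151. The rib is at box (-0.0015, -0.079). The measured sizes match the given ones, so I'm moving to behind the rib.

>>> step_arm:
  motion:
    - [[-27, -23.7, 2, -0.19, 1], [-54.1, -47.5, 5, -0.19, 1], [-54.1, -47.5, 5, -0.19, 1], [-54.1, -47.5, 5, -0.19, 1], [-54.1, -47.5, 5, -0.19, 1], [-54.1, -47.5, 5, -0.19, 1], [-54.1, -47.5, 5, -0.19, 1], [-54.1, -47.5, 5, -0.19, 1], [-54.1, -47.5, 5, -0.19, 1], [-54.1, -47.5, 5, -0.19, 1], [-54.1, -47.5, 5, -0.19, 1], [-54.1, -47.5, 5, -0.19, 1]]

```text
clock: 1.4
eef_pos: [0.5015, 0.064, 0.1848]
tool_rot: [0.0, 0.076, 0.997, 0.0]
force: [0.7, 1.2, 0.0]
width: 0.003
```

```bash
cat >> h.py <<'E'
O=np.array([.5763,.0706]);a=-.151
Rb=np.array([[np.cos(a),-np.sin(a)],[np.sin(a),np.cos(a)]])
def go(bx,by,z):
    "tool shift in cm to box-frame point, turn to align tool y with box y"
    p,M=tool(); w=np.r_[O+Rb@[bx,by],z]
    t=(M.T@(w-p))*100; ang=np.arctan2(M[1,1],M[0,1])-(np.pi/2+a)
    print("tcp box",np.round(Rb.T@(p[:2]-O),4),"z",round(p[2],4),"shift cm",np.round(t,2),"turn",round(ang,3))
E
python3 -c "
from h import *
go(0,-.112,.101)
o=ctrl.get_obs();print(o['clock'],o['width'],o['force'])"
```

```text
tcp box [-0.073  -0.0178] z 0.1848 shift cm [-7.3  -9.42  8.38] turn -0.001
1.4 0.002661457620428938 [0.67541315 1.23464965 0.03355618]
```

>>> step_arm:
  motion:
    - [[-4, -5, 0, 0, 1], [-7.3, -9.4, 2, 0, 1], [-7.3, -9.4, 5, 0, 1], [-7.3, -9.4, 7.5, 0, 1], [-7.3, -9.4, 8.3, 0, 1], [-7.3, -9.4, 8.3, 0, 1], [-7.3, -9.4, 8.3, 0, 1]]

```text
clock: 2.1
eef_pos: [0.5594, -0.0375, 0.1029]
tool_rot: [0.001, 0.075, 0.997, -0.0]
force: [0.1, 0.7, -0.5]
width: 0.002
```

```bash
python3 -c "
from h import *
go(0,.0695,.101)
c=ctrl.read_camera('scene');cv2.imwrite('pics/s1.png',cv2.resize(c['pixels'][140:360,180:480,::-1],None,fx=2.6,fy=2.6))
o=ctrl.get_obs();print(o['clock'],o['width'],o['force'])"
```

```text
tcp box [-0.0005 -0.1094] z 0.1029 shift cm [-0.05 17.89  0.19] turn 0.0
2.15 0.00033467350365843555 [ 0.15000847 -0.18237831  0.44861287]
```

View pics/s1.png

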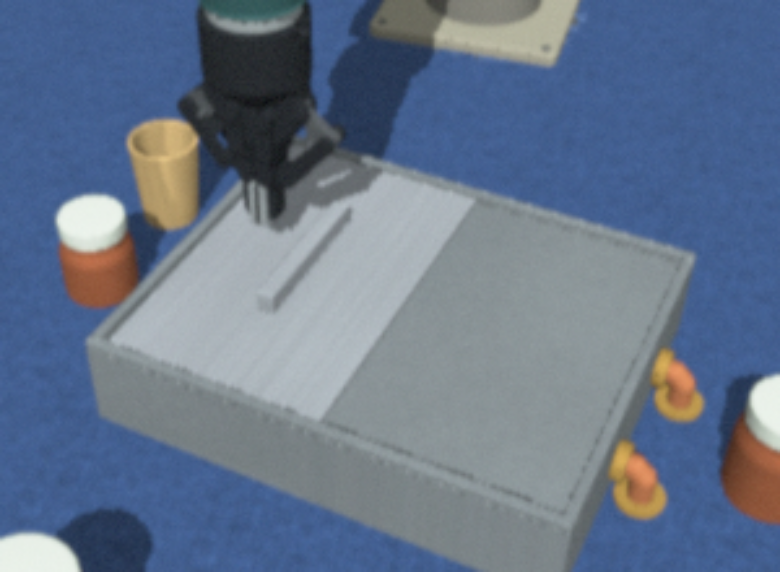

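The fingers are down behind the rib, just to the cup side of it, and clear of everything. Now I push.

>>> step_arm:
  motion:
    - [[0, 1, 0.1, 0, 1], [0, 2.5, 0.1, 0, 1], [0, 4.5, 0.1, 0, 1], [0, 6.5, 0.1, 0, 1], [0, 8.5, 0.1, 0, 1], [0, 10.5, 0.1, 0, 1], [0, 12.3, 0.1, 0, 1], [0, 13.9, 0.1, 0, 1], [0, 15.3, 0.1, 0, 1], [0, 16.4, 0.1, 0, 1], [0, 17, 0.1, 0, 1], [0, 17, 0.1, 0, 1]]

```text
clock: 3.35
eef_pos: [0.5847, 0.1307, 0.1009]
tool_rot: [0.0, 0.075, 0.997, -0.0]
force: [-0.5, 0.1, -0.9]
width: 0.003
```

```bash
python3 -c "
from h import *
go(0,.0695,.101)
o=ctrl.get_obs();print(o['clock'],o['force'])
c=ctrl.read_camera('top');cv2.imwrite('pics/t2.png',cv2.resize(c['pixels'][100:340,160:460,::-1],None,fx=2.5,fy=2.5))"
```

```text
tcp box [-0.0008  0.0607] z 0.1009 shift cm [-0.08  0.88 -0.01] turn -0.0
3.35 [-0.52627065  0.07267295 -0.91986394]
```

View pics/t2.png

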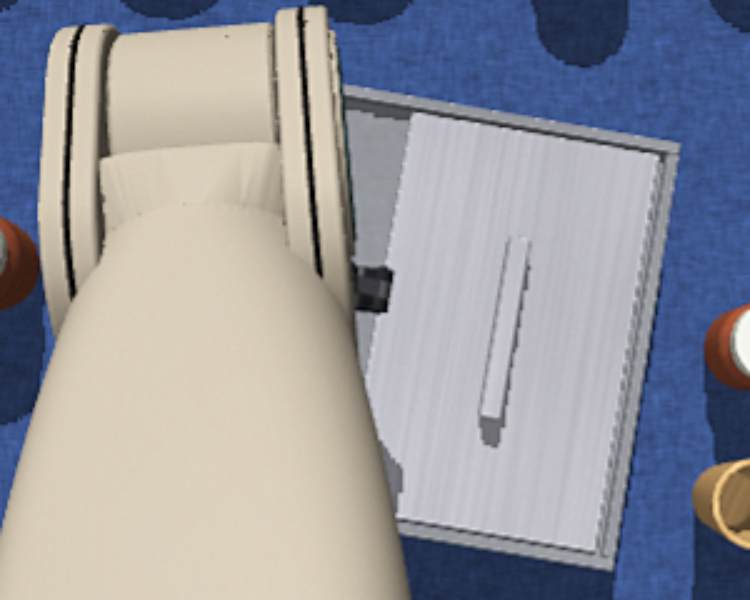

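The cover hasn't moved: the rib is still at about (365,196) in full-image pixels, so the fingers passed over it. I'll check the real fingertip height against the scene view.

```bash
python3 -c "
from h import *
c=ctrl.read_camera('scene');cv2.imwrite('pics/s3.png',cv2.resize(c['pixels'][100:330,200:500,::-1],None,fx=2.6,fy=2.6,interpolation=cv2.INTER_CUBIC))
p=[(180+262/2.6,140+221/2.6)]
for z in(.076,.082,.09,.1):print(z,Rb.T@(cast(c,p,z)[0,:2]-O))
def proj(P):
    T=np.array(c['T']);q=T[:3,:3].T@(np.array(P)-T[:3,3]);q=np.array([q[0],-q[1],-q[2]])
    return cv2.projectPoints(q.reshape(1,1,3),np.zeros(3),np.zeros(3),K(c),np.array(c['dist_coeffs']))[0].ravel()
e=ctrl.get_obs()['eef_pos']
for dz in(0,-.019,-.0): 
  u=proj(e+[0,0,dz]);print(dz,u,(u-[200,100])*2.6)
" 
```

```text
0.076 [-0.03008427 -0.1323969 ]
0.082 [-0.02370884 -0.1283777 ]
0.09 [-0.01520826 -0.12301878]
0.1 [-0.00458254 -0.11632012]
0 [363.04063868 253.00827549] [423.90566057 397.82151627]
-0.019 [362.36008044 260.59639473] [422.13620914 417.5506263 ]
-0.0 [363.04063868 253.00827549] [423.90566057 397.82151627]
```

View pics/s3.png

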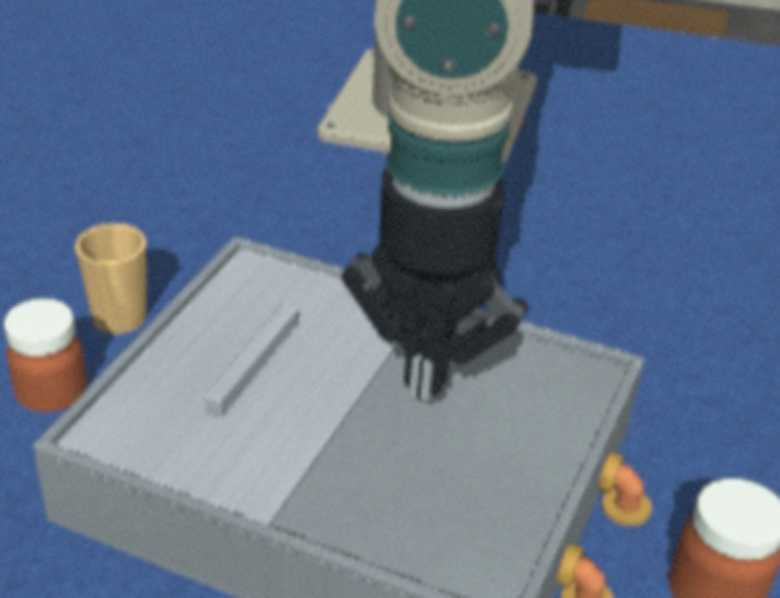

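The tip is imaged at crop (425,401), but it should be near (422,417), so it sits about 16 mm higher than I assumed. I'll probe the fixed deck here to find its true height.

>>> step_arm:
  motion:
    - [[0, 0, 0.5, 0, 1], [0, 0, 1, 0, 1], [0, 0, 1.2, 0, 1], [0, 0, 1.4, 0, 1], [0, 0, 1.4, 0, 1]]

```text
clock: 3.95
eef_pos: [0.5842, 0.1299, 0.0864]
tool_rot: [-0.0, 0.076, 0.997, -0.0]
force: [-0.4, 0.1, 0.3]
width: -0.004
```

>>> step_arm:
  motion:
    - [[0, 0, 0.2, 0, 1], [0, 0, 0.4, 0, 1], [0, 0, 0.6, 0, 1], [0, 0, 0.6, 0, 1]]

```text
clock: 4.35
eef_pos: [0.5843, 0.1301, 0.0805]
tool_rot: [-0.0, 0.076, 0.997, -0.0]
force: [-0.6, -0.0, 0.7]
width: 0.004
```

>>> step_arm:
  motion:
    - [[0, 0, 0.2, 0, 1], [0, 0, 0.4, 0, 1], [0, 0, 0.4, 0, 1]]

```text
clock: 4.65
eef_pos: [0.5843, 0.1301, 0.0765]
tool_rot: [-0.0, 0.076, 0.997, -0.0]
force: [0.3, 0.6, -0.5]
width: 0.003
```

>>> step_arm:
  motion:
    - [[0, 0, 0.2, 0, 1], [0, 0, 0.4, 0, 1], [0, 0, 0.4, 0, 1]]

```text
clock: 4.95
eef_pos: [0.5842, 0.13, 0.0725]
tool_rot: [-0.0, 0.076, 0.997, -0.0]
force: [-0.8, 0.4, 0.2]
width: -0.002
```

```bash
python3 -c "
from h import *
c=ctrl.read_camera('scene');cv2.imwrite('pics/s4.png',cv2.resize(c['pixels'][180:300,300:440,::-1],None,fx=5,fy=5,interpolation=cv2.INTER_CUBIC))
print(ctrl.get_obs()['q'])
def proj(P):
    T=np.array(c['T']);q=T[:3,:3].T@(np.array(P)-T[:3,3]);q=np.array([q[0],-q[1],-q[2]])
    return cv2.projectPoints(q.reshape(1,1,3),np.zeros(3),np.zeros(3),K(c),np.array(c['dist_coeffs']))[0].ravel()
e=ctrl.get_obs()['eef_pos']
for z in(.070,.0725,.08,.09,.1):print(z,(proj([e[0],e[1],z])-[300,180])*5)
" 
```

```text
[ 1.11070083e-01  3.50809521e-01 -2.70374137e-01  9.50119490e-01
 -2.67727671e-06  2.62877925e-01]
0.07 [310.61395183 425.93200815]
0.0725 [311.04990545 421.08747046]
0.08 [312.36763564 406.44548496]
0.09 [314.14799251 386.66611757]
0.1 [315.95564382 366.58716304]
```

View pics/s4.png

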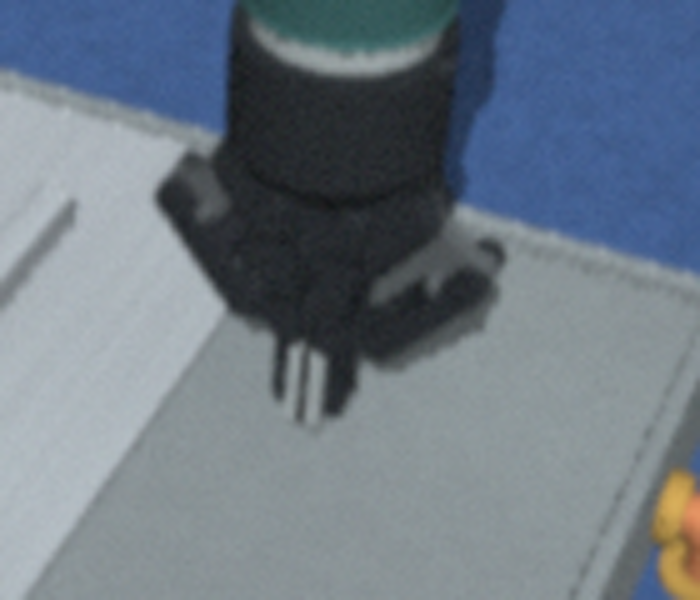

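The tip (rows 415–425 in the crop) is almost at the reported TCP height, near the deck but not touching. I'll keep probing.

>>> step_arm:
  motion:
    - [[0, 0, 0.1, 0, 1], [0, 0, 0.2, 0, 1], [0, 0, 0.3, 0, 1], [0, 0, 0.3, 0, 1]]

```text
clock: 5.4
eef_pos: [0.5844, 0.1301, 0.0697]
tool_rot: [-0.0, 0.076, 0.997, -0.0]
force: [-1.0, 0.4, 0.3]
width: -0.003
```

>>> step_arm:
  motion:
    - [[0, 0, 0.1, 0, 1], [0, 0, 0.2, 0, 1], [0, 0, 0.3, 0, 1], [0, 0, 0.3, 0, 1]]

```text
clock: 5.8
eef_pos: [0.5844, 0.1301, 0.0667]
tool_rot: [-0.0, 0.076, 0.997, -0.0]
force: [-0.2, 0.1, -0.1]
width: -0.003
```

>>> step_arm:
  motion:
    - [[0, 0, 0.1, 0, 1], [0, 0, 0.2, 0, 1], [0, 0, 0.3, 0, 1], [0, 0, 0.3, 0, 1]]

```text
clock: 6.2
eef_pos: [0.5847, 0.1301, 0.0651]
tool_rot: [0.0, 0.076, 0.997, -0.0]
force: [-2.2, -0.8, 7.1]
width: -0.002
```

Contact: the deck (0.070) is felt at reported z ≈ 0.0655, so the fingertips are at reported z + 4.5 mm. That is a 23 mm height discrepancy from what was stated, and I'll use this calibration from here on. Now lift and go back behind the rib.

>>> step_arm:
  motion:
    - [[0, 0, -3, 0, 1], [0, 0, -6, 0, 1], [0, -4, -6.5, 0, 1], [0, -9, -6.5, 0, 1], [0, -13.5, -6.5, 0, 1], [0, -17.4, -6.5, 0, 1], [0, -17.4, -5, 0, 1], [0, -17.4, -3, 0, 1], [0, -17.4, -1.3, 0, 1], [0, -17.4, -1.3, 0, 1], [0, -17.4, -1.3, 0, 1]]

```text
clock: 7.3
eef_pos: [0.558, -0.0418, 0.0768]
tool_rot: [-0.0, 0.076, 0.997, 0.0]
force: [0.5, -0.5, 0.4]
width: -0.001
```

```bash
python3 -c "
from h import *
go(0,.0695,.0775);print(ctrl.get_obs()['force'])"
```

```text
tcp box [-0.0012 -0.1139] z 0.0768 shift cm [-0.1  18.34 -0.07] turn -0.001
[ 0.45080281 -0.53648034  0.38872028]
```

>>> step_arm:
  motion:
    - [[0, 1, 0, 0, 1], [0, 2, 0, 0, 1], [0, 3.5, 0, 0, 1], [0, 5, 0, 0, 1], [0, 6.5, 0, 0, 1], [0, 8, 0, 0, 1], [0, 9.5, 0, 0, 1], [0, 11, 0, 0, 1], [0, 12.5, 0, 0, 1], [0, 14, 0, 0, 1]]

```text
clock: 8.3
eef_pos: [0.5799, 0.0958, 0.078]
tool_rot: [0.001, 0.076, 0.997, -0.003]
force: [-0.5, -6.2, 1.4]
width: 0.002
```

```bash
python3 -c "
from h import *
go(0,.0695,.0775);print(ctrl.get_obs()['force'])"
```

```text
tcp box [-0.0002  0.0254] z 0.078 shift cm [-0.02  4.41  0.03] turn -0.001
[-0.53518976 -6.2251248   1.3829115 ]
```

Pushing force is about 6 N and the cover is sliding. Continue to the lip.

>>> step_arm:
  motion:
    - [[0, 1.2, 0, 0, 1], [0, 2.2, 0, 0, 1], [0, 3, 0, 0, 1], [0, 3.6, 0, 0, 1], [0, 4, 0, 0, 1], [0, 4, 0, 0, 1]]

```text
clock: 8.9
eef_pos: [0.5859, 0.1357, 0.078]
tool_rot: [0.001, 0.076, 0.997, -0.002]
force: [-1.3, -4.9, 1.2]
width: -0.0
```

```bash
python3 -c "
from h import *
go(0,.0695,.0775);print(ctrl.get_obs()['force'])"
```

```text
tcp box [-0.0003  0.0658] z 0.078 shift cm [-0.03  0.37  0.05] turn -0.0
[-1.28840145 -4.89407989  1.18804895]
```

>>> step_arm:
  motion:
    - [[0, 0.2, 0, 0, 1], [0, 0.2, 0, 0, 1], [0, -0.6, 0, 0, 1], [0, -1.2, 0, 0, 1], [0, -1.2, -3, 0, 1], [0, -1.2, -8, 0, 1], [4, 3, -12, 0, 1], [7, 8, -14, 0, 1], [11, 12, -14, 0, 1], [15, 16, -14, 0, 1], [18, 20, -14, 0, 1], [18, 24, -14, 0, 1]]

```text
clock: 10.1
eef_pos: [0.4465, 0.3751, 0.2173]
tool_rot: [-0.0, 0.076, 0.997, 0.0]
force: [1.7, 1.0, 0.1]
width: 0.003
```

```bash
python3 -c "
from h import *
c=ctrl.read_camera('top');cv2.imwrite('pics/t5.png',cv2.resize(c['pixels'][100:340,160:460,::-1],None,fx=2.5,fy=2.5,interpolation=cv2.INTER_CUBIC))"
```

```text
(no output)
```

View pics/t5.png

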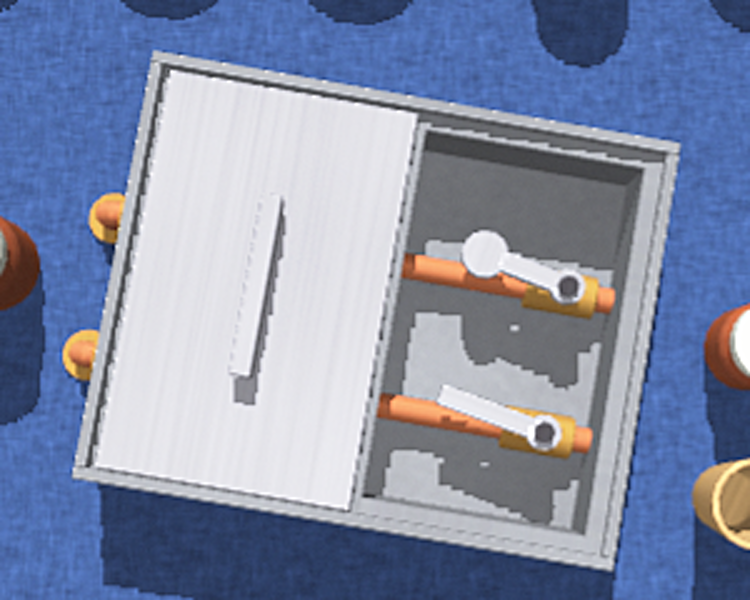

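The cover is over the deck, with its cavity-side edge at crop x ≈ 355–417. The disc handle is on the upper (+38) pipe, with the disc at crop (485,253) and pivot (567,288). The plain bar runs from (543,433) to (443,397).

```bash
python3 -c "
from h import *
c=ctrl.read_camera('top')
f=lambda x,y:(160+x/2.5-.3,100+y/2.5-.3)
for n,p,z in(('disc',f(485,253),.062),('pivot',f(567,288),.066),('barpiv',f(543,433),.066),('barend',f(443,397),.062),('rib',f(278,196),.094),('rib',f(235,374),.094)):
  w=cast(c,[p],z)[0,:2];print(n,w,np.round(Rb.T@(w-O),4))
go(.025,-.045,.13)
go(-.005,-.05,.13)"
```

```text
disc [0.61702433 0.00437855] [ 0.0502 -0.0593]
pivot [ 0.59395158 -0.05078482] [ 0.0357 -0.1173]
barpiv [ 0.49649871 -0.0357179 ] [-0.0629 -0.1171]
barend [0.51930111 0.03114413] [-0.0504 -0.0476]
rib [0.64680125 0.1420535 ] [0.059  0.0812]
rib [0.53066103 0.16668666] [-0.0596  0.0881]
tcp box [-0.1738  0.2858] z 0.2171 shift cm [-19.68 -33.24   8.59] turn 0.006
tcp box [-0.1738  0.2858] z 0.2171 shift cm [-16.67 -33.72   8.58] turn 0.006
```

>>> step_arm:
  motion:
    - [[-17.2, -34.2, 0, 0, 1], [-17.2, -34.2, 0, 0, 1], [-17.2, -34.2, 0, 0, 1], [-17.2, -34.2, 0, 0, 1], [-17.2, -34.2, 0, 0, 1], [-17.2, -34.2, 0, 0, 1], [-17.2, -34.2, 0, 0, 1], [-17.2, -34.2, 2, 0, 1], [-17.2, -34.2, 6, 0, 1], [-17.2, -34.2, 9, 0, 1], [-17.2, -34.2, 9, 0, 1], [-17.2, -34.2, 9, 0, 1]]

```text
clock: 11.4
eef_pos: [0.5671, 0.0097, 0.1265]
tool_rot: [-0.001, 0.076, 0.997, 0.0]
force: [0.2, 0.5, -0.2]
width: 0.001
```

```bash
python3 -c "
from h import *
go(.0,-.058,.0475);print(ctrl.get_obs()['force'])
c=ctrl.read_camera('scene');cv2.imwrite('pics/s6.png',cv2.resize(c['pixels'][150:300,210:400,::-1],None,fx=4,fy=4,interpolation=cv2.INTER_CUBIC))"
```

```text
tcp box [ 0.0001 -0.0616] z 0.1265 shift cm [-0.    0.36  7.9 ] turn -0.001
[ 0.19567978  0.50562454 -0.16122179]
```

View pics/s6.png

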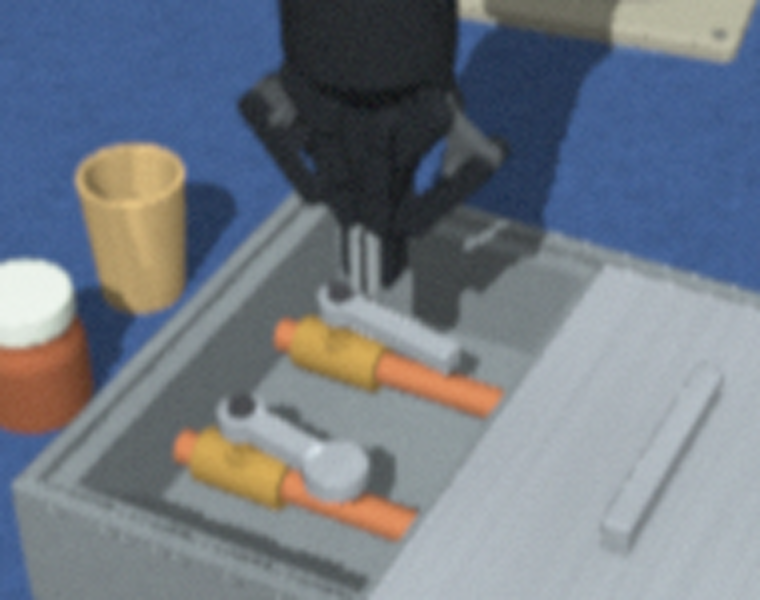

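The fingers are above the gap between the plain bar and the disc handle, and the cavity is clear. Descending now.

>>> step_arm:
  motion:
    - [[0, 0.2, 3, 0, 1], [0, 0.2, 5, 0, 1], [0, 0.2, 6.5, 0, 1], [0, 0.2, 7.5, 0, 1], [0, 0.2, 7.9, 0, 1], [0, 0.2, 7.9, 0, 1]]

```text
clock: 12.05
eef_pos: [0.5687, 0.012, 0.0483]
tool_rot: [0.001, 0.076, 0.997, -0.0]
force: [0.2, -0.3, -0.3]
width: 0.001
```

```bash
python3 -c "
from h import *
go(.0,-.058,.0475);print(ctrl.get_obs()['force'])
# finger centre: 27mm (disc r16+finger 11) behind the disc along the push, in box frame
for th in np.arange(.2,1.6,.15):
  P=np.array([.038,-.118]);d=np.array([np.sin(th),np.cos(th)]);n=np.array([np.cos(th),-np.sin(th)])
  print(round(th,2),np.round(P+.058*d-.028*n,4))"
```

```text
tcp box [ 0.0013 -0.0591] z 0.0483 shift cm [0.13 0.11 0.08] turn -0.0
[ 0.22936798 -0.27753446 -0.31068327]
0.2 [ 0.0221 -0.0556]
0.35 [ 0.0316 -0.0539]
0.5 [ 0.0412 -0.0537]
0.65 [ 0.0508 -0.0549]
0.8 [ 0.0601 -0.0575]
0.95 [ 0.0689 -0.0615]
1.1 [ 0.077  -0.0667]
1.25 [ 0.0842 -0.0731]
1.4 [ 0.0904 -0.0805]
1.55 [ 0.0954 -0.0888]
```

>>> step_arm:
  motion:
    - [[-1, 0.2, 0, 0, 1], [-2.1, 0.35, 0, 0, 1], [-3, 0.5, 0, 0, 1], [-4, 0.55, 0, 0, 1], [-5, 0.4, 0, 0, 1], [-5.9, 0.15, 0, 0, 1], [-6.8, -0.25, 0, 0, 1], [-7.6, -0.75, 0, 0, 1], [-8.2, -1.3, 0, 0, 1], [-8.2, -1.3, 0, 0, 1]]

```text
clock: 13.05
eef_pos: [0.6492, -0.0144, 0.0479]
tool_rot: [0.002, 0.076, 0.997, 0.0]
force: [0.0, -0.3, 0.9]
width: -0.002
```

```bash
python3 -c "
from h import *
go(.092,-.0875,.0475);print(ctrl.get_obs()['force'])"
```

```text
tcp box [ 0.0848 -0.073 ] z 0.0479 shift cm [-0.72 -1.45  0.04] turn -0.002
[ 0.00133769 -0.31642002  0.88260718]
```

>>> step_arm:
  motion:
    - [[-0.3, -0.4, 0, 0, 1], [-0.5, -0.8, 0, 0, 1], [-0.6, -1.1, 0, 0, 1], [-0.6, -1.3, 0, 0, 1], [-0.6, -1.4, 0, 0, 1], [-0.6, -1.5, 0, 0, 1]]

```text
clock: 13.65
eef_pos: [0.6515, -0.0291, 0.048]
tool_rot: [0.001, 0.076, 0.997, 0.0]
force: [1.8, 2.3, 1.0]
width: 0.003
```

```bash
python3 -c "
from h import *
go(.092,-.0875,.0475);print(ctrl.get_obs()['force'])
c=ctrl.read_camera('scene');cv2.imwrite('pics/s7.png',cv2.resize(c['pixels'][150:300,210:400,::-1],None,fx=4,fy=4,interpolation=cv2.INTER_CUBIC))"
```

```text
tcp box [ 0.0894 -0.0872] z 0.048 shift cm [-0.26 -0.03  0.05] turn -0.001
[1.83751905 2.2871365  0.98853309]
```

View pics/s7.png

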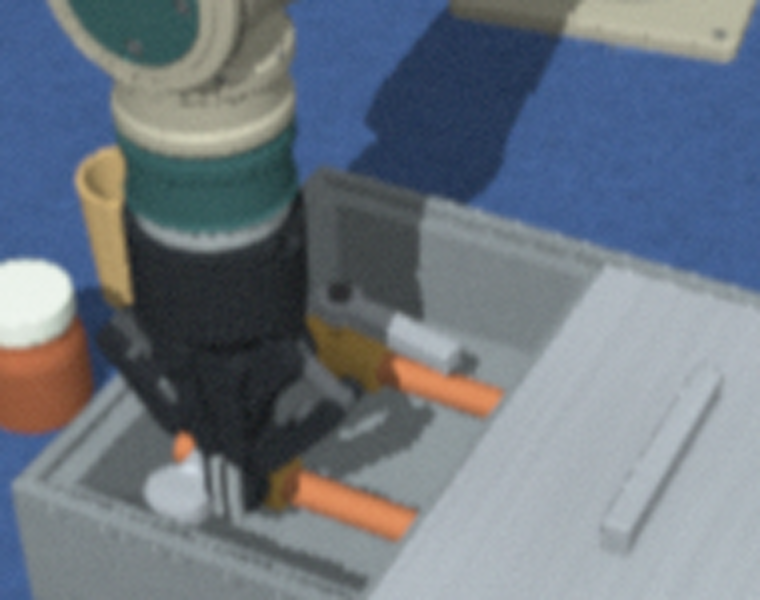

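The disc is now near the shut position (crop (175,490)), and the plain bar is unmoved. Continue gently until the stop is felt.

>>> step_arm:
  motion:
    - [[0, -0.2, 0, 0, 1], [0, -0.4, 0, 0, 1], [0, -0.5, 0, 0, 1], [0, -0.5, 0, 0, 1]]

```text
clock: 14.1
eef_pos: [0.651, -0.0317, 0.048]
tool_rot: [0.001, 0.075, 0.997, 0.003]
force: [3.6, 6.8, 0.7]
width: -0.001
```

```bash
python3 -c "
from h import *
go(.092,-.0875,.0475);print(ctrl.get_obs()['force'])"
```

```text
tcp box [ 0.0892 -0.0899] z 0.048 shift cm [-0.28  0.24  0.05] turn 0.001
[3.609008   6.77268548 0.68572869]
```

It moved only 2.7 of 5 mm and the force rose to 7 N, so this is the stop. Back off, lift and move away.

>>> step_arm:
  motion:
    - [[0, 0, 0, 0, 1], [0, 0.8, 0, 0, 1], [0, 1.2, -1, 0, 1], [0, 1.2, -5, 0, 1], [0, 1.2, -10, 0, 1], [0, 1.2, -15, 0, 1], [4, 5, -17, 0, 1], [8, 9, -17, 0, 1], [12, 13, -17, 0, 1], [16, 17, -17, 0, 1], [20, 21, -17, 0, 1], [24, 25, -17, 0, 1]]

```text
clock: 15.3
eef_pos: [0.4731, 0.2168, 0.2181]
tool_rot: [0.0, 0.076, 0.997, -0.001]
force: [0.2, 0.7, -0.6]
width: -0.003
```

>>> step_arm:
  motion:
    - [[3, 4, 0, 0, 1], [5, 8, 0, 0, 1], [5, 12, 0, 0, 1], [5, 14, 0, 0, 1], [5, 14, 0, 0, 1]]

```text
clock: 15.8
eef_pos: [0.4466, 0.364, 0.2178]
tool_rot: [0.001, 0.074, 0.997, -0.0]
force: [0.0, -1.0, -0.5]
width: 0.002
```

```bash
python3 -c "
from h import *
c=ctrl.read_camera('top');cv2.imwrite('pics/t8.png',cv2.resize(c['pixels'][100:340,110:490,::-1],None,fx=2.1,fy=2.1,interpolation=cv2.INTER_CUBIC))
print(ctrl.get_obs()['clock'],ctrl.get_obs()['force'])"
```

```text
15.85 [ 0.43936434 -0.73036109  0.21435119]
```

View pics/t8.png

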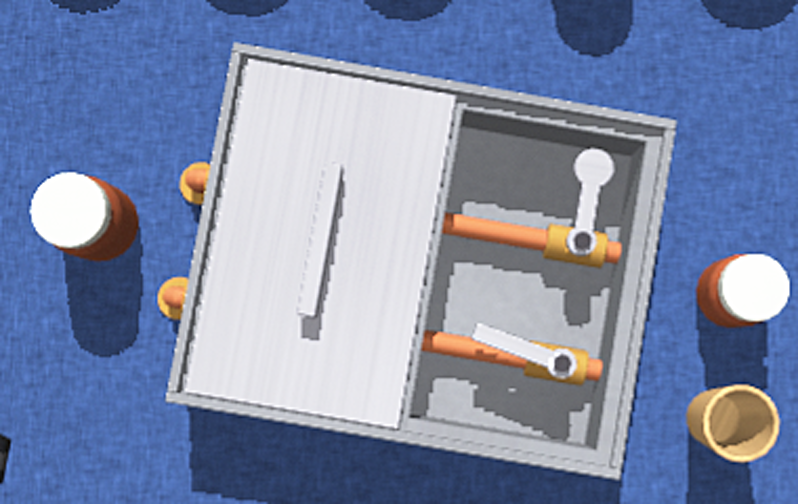

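The disc handle is now across its pipe, from pivot (582,241) to disc (594,168). The plain bar (482,330), the jars and the cup look unmoved. One numeric check, then I'll hand in.

```bash
python3 -c "
from h import *
c=ctrl.read_camera('top')
f=lambda x,y:(110+x/2.1-.3,100+y/2.1-.3)
g=lambda p,z:Rb.T@(cast(c,[f(*p)],z)[0,:2]-O)
P=g((582,241),.066);D=g((594,168),.062);print(P,D,'angle',np.arctan2(*(D-P)))
print('barend',g((477,330),.062),'cover edge y',g((456,96),.076)[1],g((402,428),.076)[1])
ctrl.close_job()"
```

```text
[ 0.03653903 -0.1177985 ] [ 0.0972431  -0.11837735] angle 1.580331580611766
barend [-0.04769677 -0.04702411] cover edge y 0.0011075741420040316 -0.0015793938408013657
the job is handed in; nothing more can be done
```

I slid the cover by its rib onto the closed half and pushed the disc handle shut until it stopped. I then moved the arm clear and handed the job in at about 16 s of the 51 s allowed. No verdict was reported.

**Last checks from the top camera:**
- **Disc handle:** it measures about 1.58 rad against the 1.571 stop, and I also felt the stop as the force rose to 7 N.
- **Cover:** its cavity-side edge is at box y ≈ 0, so its centre is at about +84 mm. That is past the 70 mm limit but about 7 mm short of the end lip.
- **Plain handle:** its end is within about 3 mm of where I measured it after the cover was opened.
- **Jars and cup:** they look unmoved, but I checked them only by eye.

**What disagreed:**
- **Fingertip height:** the fingertips were not 19 mm ahead of the TCP as stated. Touching the deck put them about 4.5 mm above the reported TCP height.
- **First push:** because of that, my first push went over the rib without moving the cover. I corrected the height and the second push worked.

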